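# Sift the nuts from the cupboard knobs

## Robot

A 7-joint arm with a two-finger parallel gripper is mounted at the origin on the work surface. World frame = base frame: x ahead of the robot, y to its left, z up, the work surface at z = 0. Lengths are in m, angles in rad, forces in N, time in s.
With the tool pointing down it reaches from about 0.425 to 0.825 m from the base axis. Payload 3.6 kg.
Tool frame: the origin (TCP) lies on the front face of the gripper's body, between the roots of the fingers; the fingertips stand 84 mm ahead of it and the grasp point (between the pads) lies 65 mm ahead of it; z points along the fingers, y is the line along which they close (so a half turn about z gives the same grasp; the last joint's range is limited). The gripper opens to 93 mm and grips with 3 to 60 N. Pads are 15 mm wide; open, the fingers measure 128 mm over their backs; the gripper's body (75 mm by 188 mm) begins 65 mm behind the grasp point.
Start: joints at [1.089, 0.615, -0.013, 1.423, 0.008, 1.103, -0.04], TCP at [0.286, -0.584, 0.303] pointing down, gripper open.
Joint ranges: [-3.12, 3.12], [-0.3, 2.06], [-1.34, 1.32], [0.26, 2.42], [-1.36, 4.5], [0.01, 1.98], [-2.84, 2.84]. Speed limits (rad/s): [2.79, 2.79, 3.14, 3.14, 3.14, 3.14, 3.14].

## Interface

Orientations are given as a unit quaternion [w, x, y, z].
In Python, from bench import manip, vision, finder gives the robot as it stands. The module is installed in compiled form; this text tells all that it offers.
- The arm moves only by the tool step_arm, never from a script. Its arguments are lists of equal length, an entry for each row: "slide": the shift along the tool's x, y, z in m, a list of three; "twist": the turn, a rotation vector about the tool's x, y, z in degrees, a list of three. A call has exactly 10 rows; each row is the pose to reach, as a shift and turn from the pose commanded when the call began, along the tool's axes at that moment; what a row does not reach only later rows make up. A row lasts 1/8 s, in which the tool goes at most 62.5 mm and 10.7 degrees, less where a joint would pass 70% of its speed; a pose out of reach is approached as far as the arm can. A call with a gripper value outside its range is refused whole. "grip" is the opening in per cent of the stroke, from 0 (shut) to 100 (fully open), set as the call begins (left out, the last holds). The fingers move at their own pace and stop on an object; "squeeze" is the grip in N (left out, the last holds). Time passes only in rows, so rows that repeat a pose let the fingers close, or fill a call up. It gives the time, the measured TCP pose, the force, the opening and the grip force at its end, in the units of the state.
- manip.state(): the state, without advancing time (a new reading comes with each control period).
- vision.get_image(name): name is "scene" or "top" or "wrist"; returns the picture (480x640x3 uint8, red, green, blue); there is no depth.
- vision.camera_params(name): a dict with "fx", "fy", "cx", "cy" (pixels), "dist" ([k1, k2, p1, p2, k3] as OpenCV has them; the pictures are not rectified), "R" (3x3) and "t" (3): a world point X has camera coordinates R X + t; the wrist camera has in their place "hand_eye" (4x4, takes a point from camera to tool coordinates, whose origin is the TCP and whose axes are the flange's). Camera axes: x right, y down, z forward; pixel columns grow to the right and rows downward; lengths in m; the calibration is good to about 2 mm. A picture is of the moment at which its call begins: read the wrist's pose just before it. camera_params takes no time and is no camera call.
- manip.finish_job(): hands the job in; it is judged then, once.
Trained networks look in the newest picture that a camera, given by its name, has taken for a name from the list of things; names that differ only in an ending like _2 or _b are one class to them, and where a whole thing is asked for, a point or a joint stands for the part that bears it (a point fixed in the world has none). Each returns a list of dicts, best first, with "score" (0 to 1); they miss things now and then, are a little off and sometimes report something else, mostly with a low value. They report only what shows in the picture. A call takes as long as a camera call.
- finder.silhouettes(camera, label): "mask" (480x640 bool, what is visible of it) and "at" ([column, row] in pixels, amid what is visible of it).
The state is a dict: "t": time; "joint_positions": joint angles; "dq": joint speeds; "joint_torque": joint torques, N m; "tool_pos": TCP position; "tool_rot": TCP orientation; "ft_force": force on the tool from outside, world axes, zero at the start; "moment": the same for the moment, N m; "width": opening from 0.0 (shut) to 1.0 (fully open); "gripper_force": force on a finger pad.
Only numpy, scipy, OpenCV 4.12 (cv2) and the standard library are available. Lean on these libraries where they do the work, as an engineer would, in place of code of your own. Each camera call takes 0.05 s, during which the arm holds its last target. There are 200 camera calls.

## Task

The sieve on the cork mat holds hex nuts and wooden cupboard knobs mixed together. Carry it by its handle to the sorting box, stand it on the runners and, keeping hold of the handle, shake it side to side on the runners until every nut has dropped into the box; use the whole stroke, with a light bump on the left buffer and then on the right one, never ramming them or leaning hard on the box. Then stand the sieve with all the knobs back on the middle of the mat, let go, and leave the things around as they are.

Things in the scene. Friction and masses are not known exactly. Their poses are not given: they have to be found in the camera images.
- sieve: hand sieve loaded with nuts and knobs, 0.34 to 0.53 kg empty: pale wooden frame 152 mm (its x) by 190 mm (its y), walls 8 mm thick and 40 mm high, a bridge handle over its middle, bottom of steel sheet and wire. It must be carried level and without jerks: parts in it start to slide at about 2 m/s2. Origin at the centre of the frame's underside, z up. Starts on the mat.
- sieve_grip (a point): middle of the sieve's handle bar, 88 mm above the sieve's underside. The bar runs along the sieve's x, 136 mm clear between its posts, 16 mm wide (along the sieve's y) and 20 mm high; the frame's rim lies 38 mm below the bar's underside, the knobs' tops about 41 mm.
- sieve_plate (a point): middle of the top of the sheet-steel loading plate that closes the sieve's bottom at its +y end: 136 mm (x) by 66 mm (y), 6 mm above the sieve's underside. The nuts start here and have to be shaken off it towards the mesh.
- sieve_mesh (a point): middle of the top of the wire mesh, level with the loading plate, that makes up the rest of the bottom: 136 mm (x) by 108 mm (y), 4 mm wires, 24 mm square openings. Nuts fall through it, knobs do not.
- box: sorting box fixed to the desk, plywood, open on top: 176 mm (its x, front to back) by 354 mm (its y) outside, 158 by 330 mm inside, floor 6 mm thick, front and back walls 68 mm high, end boards 80 mm high. Origin at the centre of the underside, z up; +y points to the box's left end as the robot sees it.
- box_seat (a point): middle of the box at the height of the top of its two runners, 46 mm above its underside; axes as the box. The runners, smooth wooden strips 10 mm wide on foam (1 mm per 8 N, at most 4 mm), lie along the inside of the front and back walls. The sieve's underside stands on both, its y along the box's y, 3 mm of play before and behind, and slides along y.
- end_left: end board at the box's +y end, 12 mm thick, inner face 165 mm from the box's middle; origin at the centre of its underside. In its middle, 20 mm above the runners, sits a sprung rubber buffer 24 mm across: 6 N per mm, solid after 6 mm. Its stud is screwed in by an unreported amount: the sieve's free travel from the box's middle to the buffer is 21 to 45 mm and must be felt.
- end_right: end board at the box's -y end, the mirror image of end_left, with a buffer that is set on its own: again 21 to 45 mm of free travel from the box's middle.
- mat: cork mat fixed to the desk, 200 mm (x) by 240 mm (y), 3 mm thick; origin at the centre of its underside.
- nut1: zinc-plated steel M10 hex nut, 17 mm across flats, 20 mm across corners, 8.5 mm thick, 12 g; origin at the centre of its underside (z axis through the bore). Starts lying flat on the sieve's loading plate.
- nut2: zinc-plated steel M10 hex nut, 17 mm across flats, 20 mm across corners, 8.5 mm thick, 12 g; origin at the centre of its underside (z axis through the bore). Starts lying flat on the sieve's loading plate.
- nut3: zinc-plated steel M10 hex nut, 17 mm across flats, 20 mm across corners, 8.5 mm thick, 12 g; origin at the centre of its underside (z axis through the bore). Starts lying flat on the sieve's loading plate.
- nut4: zinc-plated steel M10 hex nut, 17 mm across flats, 20 mm across corners, 8.5 mm thick, 12 g; origin at the centre of its underside (z axis through the bore). Starts lying flat on the sieve's loading plate.
- nut5: zinc-plated steel M10 hex nut, 17 mm across flats, 20 mm across corners, 8.5 mm thick, 12 g; origin at the centre of its underside (z axis through the bore). Starts lying flat on the sieve's loading plate.
- nut6: zinc-plated steel M10 hex nut, 17 mm across flats, 20 mm across corners, 8.5 mm thick, 12 g; origin at the centre of its underside (z axis through the bore). Starts lying flat on the sieve's loading plate.
- knob1: turned wooden cupboard knob, 37 mm across its head, 30 mm across its foot, 31 mm tall, 22 g; origin at the centre of its foot, z axis along the knob. Starts standing on its foot on the sieve's wire mesh.
- knob2: turned wooden cupboard knob, 37 mm across its head, 30 mm across its foot, 31 mm tall, 22 g; origin at the centre of its foot, z axis along the knob. Starts standing on its foot on the sieve's wire mesh.
- knob3: turned wooden cupboard knob, 37 mm across its head, 30 mm across its foot, 31 mm tall, 22 g; origin at the centre of its foot, z axis along the knob. Starts standing on its foot on the sieve's wire mesh.
- mug: white mug, 82 mm across, 92 mm high, a bystander; origin at the centre of its underside.
- screwdriver: screwdriver lying on the desk, 200 mm long, a bystander; origin under its middle.
- wax_jar: amber glass jar with a brass lid, 60 mm across, 65 mm high, a bystander; origin at the centre of its underside.

How it is judged:
On the way, in this order (a step that is already met when the one before it is completed fails the run):
1. the sieve stands on the box's runners (z of sieve in the frame of box_seat between -0.005 and 0.004 m and x of sieve in the frame of box_seat between -0.006 and 0.006 m), for 0.2 s.
2. held by the robot and on the runners, the sieve bumps the left buffer (more than 2 N) (all of step 1 and contact force between the fingers and sieve above 1 N and contact force between sieve and end_left above 2 N).
3. held by the robot and on the runners, the sieve bumps the right buffer (more than 2 N) (all of step 1 and contact force between the fingers and sieve above 1 N and contact force between sieve and end_right above 2 N).
At the end, for the whole second after the job is handed in: All six nuts lie inside the sorting box, below the runners; all three knobs are in the sieve; the sieve stands upright and still on the mat, its middle within 30 mm of the mat's middle along each side, released (x of nut1 in the frame of box between -0.079 and 0.079 m and y of nut1 in the frame of box between -0.165 and 0.165 m and z of nut1 in the frame of box between 0 and 0.04 m and x of nut2 in the frame of box between -0.079 and 0.079 m and y of nut2 in the frame of box between -0.165 and 0.165 m and z of nut2 in the frame of box between 0 and 0.04 m and x of nut3 in the frame of box between -0.079 and 0.079 m and y of nut3 in the frame of box between -0.165 and 0.165 m and z of nut3 in the frame of box between 0 and 0.04 m and x of nut4 in the frame of box between -0.079 and 0.079 m and y of nut4 in the frame of box between -0.165 and 0.165 m and z of nut4 in the frame of box between 0 and 0.04 m and x of nut5 in the frame of box between -0.079 and 0.079 m and y of nut5 in the frame of box between -0.165 and 0.165 m and z of nut5 in the frame of box between 0 and 0.04 m and x of nut6 in the frame of box between -0.079 and 0.079 m and y of nut6 in the frame of box between -0.165 and 0.165 m and z of nut6 in the frame of box between 0 and 0.04 m and x of knob1 in the frame of sieve between -0.07 and 0.07 m and y of knob1 in the frame of sieve between -0.09 and 0.09 m and z of knob1 in the frame of sieve between -0.01 and 0.05 m and x of knob2 in the frame of sieve between -0.07 and 0.07 m and y of knob2 in the frame of sieve between -0.09 and 0.09 m and z of knob2 in the frame of sieve between -0.01 and 0.05 m and x of knob3 in the frame of sieve between -0.07 and 0.07 m and y of knob3 in the frame of sieve between -0.09 and 0.09 m and z of knob3 in the frame of sieve between -0.01 and 0.05 m and x of sieve in the frame of mat between -0.03 and 0.03 m and y of sieve in the frame of mat between -0.03 and 0.03 m and z of sieve in the frame of mat between 0 and 0.007 m and angle between sieve's own z axis and vertical below 0.05 rad and linear speed of sieve below 0.02 m/s); the robot touches nothing.
It fails at once if a nut drops while the sieve is lifted off the runners (z of sieve in the frame of box_seat above 0.012 m and ((z of nut1 in the frame of sieve between -0.026 and -0.01 m and x of nut1 in the frame of sieve between -0.076 and 0.076 m and y of nut1 in the frame of sieve between -0.095 and 0.095 m) or (z of nut2 in the frame of sieve between -0.026 and -0.01 m and x of nut2 in the frame of sieve between -0.076 and 0.076 m and y of nut2 in the frame of sieve between -0.095 and 0.095 m) or (z of nut3 in the frame of sieve between -0.026 and -0.01 m and x of nut3 in the frame of sieve between -0.076 and 0.076 m and y of nut3 in the frame of sieve between -0.095 and 0.095 m) or (z of nut4 in the frame of sieve between -0.026 and -0.01 m and x of nut4 in the frame of sieve between -0.076 and 0.076 m and y of nut4 in the frame of sieve between -0.095 and 0.095 m) or (z of nut5 in the frame of sieve between -0.026 and -0.01 m and x of nut5 in the frame of sieve between -0.076 and 0.076 m and y of nut5 in the frame of sieve between -0.095 and 0.095 m) or (z of nut6 in the frame of sieve between -0.026 and -0.01 m and x of nut6 in the frame of sieve between -0.076 and 0.076 m and y of nut6 in the frame of sieve between -0.095 and 0.095 m))).
It fails at once if a buffer is rammed: more than 15 N between the sieve and an end of the box (contact force between sieve and end_left above 15 N or contact force between sieve and end_right above 15 N).
It fails at once if the sieve is pressed or jammed against the box with more than 40 N (contact force between sieve and box above 40 N).
It fails at once if the mug, the screwdriver or the jar is moved by more than 30 mm (distance of any of mug, screwdriver, wax_jar from where it was at the start of the episode above 0.03 m).
It also fails if it takes over 67 s, if anything falls off the work surface, if the arm or the gripper's body presses on something with over 40 N, if the wrist force passes 120 N, or if a joint passes its speed limit or range.

## Working session

There is one attempt and no reset: what is moved stays moved. The work goes in short steps, Python scripts to look and compute and a tool call to move; the robot and the scene stay as the last step left them, time stands still between calls to the robot, and variables do not carry over. Pictures are saved under pics/ and viewed, at most 10 in all, crops included, and the job is handed in when it is done.

Besides the shell and the picture viewer there is one more tool, called after ">>>" as a command line: name --argument value ..., lists and objects as JSON in quotes. step_arm: Moves the arm, as the interface text tells. Its arguments: {"type":"object","properties":{"slide":{"type":"array","items":{"type":"array","items":{"type":"number"}}},"twist":{"type":"array","items":{"type":"array","items":{"type":"number"}}},"grip":{"type":"number"},"squeeze":{"type":"number"}},"required":["slide","twist"]}

```bash
mkdir -p pics
cat > h.py <<'E'
from bench import manip, vision, finder
import numpy as np, cv2
from scipy.spatial.transform import Rotation as Ro
def rot(q): return Ro.from_quat([q[1],q[2],q[3],q[0]]).as_matrix()
def cam(name,st=None):
    p=vision.camera_params(name)
    K=np.array([[p['fx'],0,p['cx']],[0,p['fy'],p['cy']],[0,0,1]]);D=np.array(p['dist'],float)
    if name=='wrist':
        st=st or manip.state()
        T=np.eye(4);T[:3,:3]=rot(st['tool_rot']);T[:3,3]=st['tool_pos']
        M=np.linalg.inv(T@np.array(p['hand_eye']));R,t=M[:3,:3],M[:3,3]
    else: R,t=np.array(p['R']),np.array(p['t'])
    return K,D,R,t
def back(c,px,z):
    K,D,R,t=c
    u=cv2.undistortPoints(np.array(px,float).reshape(-1,1,2),K,D).reshape(-1,2)
    d=np.c_[u,np.ones(len(u))]@R; o=-R.T@t
    return o+d*((z-o[2])/d[:,2])[:,None]
def proj(c,X):
    K,D,R,t=c
    return cv2.projectPoints(np.array(X,float).reshape(-1,1,3),cv2.Rodrigues(R)[0],t,K,D)[0].reshape(-1,2)
def save(name,im): cv2.imwrite('pics/'+name,cv2.cvtColor(im,cv2.COLOR_RGB2BGR))
E
python3 - <<'E'
from h import *
s=manip.state();print({k:np.round(v,3) for k,v in s.items()})
for n in('top','scene'):
    save(n+'0.png',vision.get_image(n));c=cam(n);print(n,'cam at',-c[2].T@c[3])
    for l in('sieve','box','mat','mug','screwdriver','wax_jar'):
        for r in finder.silhouettes(n,l)[:2]:
            print(l,round(r['score'],2),np.round(r['at']),back(c,r['at'],0.0).round(3),cv2.minAreaRect(np.argwhere(r['mask'])[:,::-1].astype(np.float32)))
print(manip.state()['t'])
E
```

```text
{'t': np.float64(0.0), 'joint_positions': array([ 1.089,  0.616, -0.013,  1.425,  0.008,  1.103, -0.04 ]), 'dq': array([-0.   , -0.   , -0.   , -0.   ,  0.001, -0.001, -0.001]), 'joint_torque': array([-0.0000e+00, -4.5893e+01,  2.0900e-01, -1.6575e+01, -6.1000e-02,
        2.0000e-02,  0.0000e+00]), 'tool_pos': array([ 0.286, -0.583,  0.302]), 'tool_rot': array([-0.001,  0.974,  0.226, -0.   ]), 'ft_force': array([ 0.897,  0.699, -0.01 ]), 'moment': array([ 0.008, -0.004,  0.003]), 'gripper_force': np.float64(0.0), 'width': np.float64(0.998)}
top cam at [ 0.52118461 -0.0206807   1.20189796]
sieve 0.81 [214. 292.] [[0.452 0.218 0.   ]] ((222.44029235839844, 288.9756164550781), (74.05715942382812, 90.32600402832031), 89.02897644042969)
box 0.89 [404. 293.] [[ 0.455 -0.207  0.   ]] ((402.8636474609375, 292.983642578125), (170.2862548828125, 84.97372436523438), 10.222168922424316)
mat 0.59 [237. 278.] [[0.484 0.166 0.   ]] ((225.9166259765625, 287.3185729980469), (107.86711120605469, 90.66716003417969), 6.536633491516113)
mug 0.64 [192. 270.] [[0.501 0.268 0.   ]] ((193.5, 268.0), (6.0, 
[... 673 characters left out ...]
)
mat 0.84 [416. 246.] [[0.484 0.167 0.   ]] ((431.5126953125, 241.310546875), (119.54686737060547, 82.24603271484375), 17.878698348999023)
mat 0.25 [416. 230.] [[0.446 0.159 0.   ]] ((415.2500305175781, 229.75), (16.970561981201172, 17.677669525146484), 45.0)
mug 0.66 [306. 323.] [[ 0.709 -0.012  0.   ]] ((306.2500305175781, 323.7500305175781), (56.56854248046875, 60.10407257080078), 45.0)
screwdriver 0.67 [423. 338.] [[0.684 0.213 0.   ]] ((441.2716369628906, 345.5121765136719), (104.97785949707031, 13.81224250793457), 15.376252174377441)
wax_jar 0.68 [196. 283.] [[ 0.682 -0.25   0.   ]] ((198.4000244140625, 282.300048828125), (39.35479736328125, 30.857738494873047), 63.43495178222656)
0.7
```

View pics/top0.png

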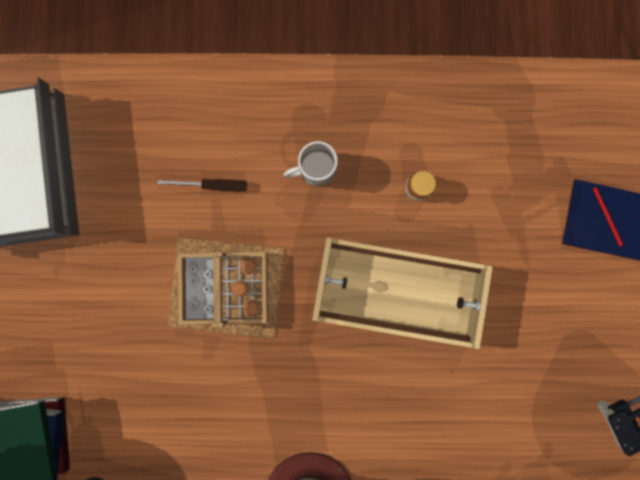

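View pics/scene0.png

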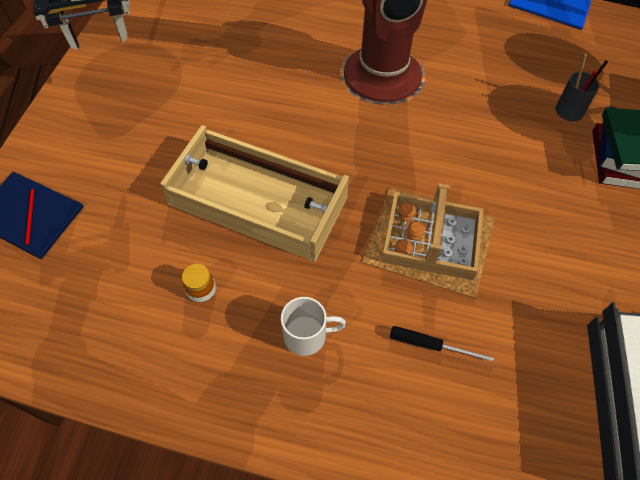

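```bash
cat > fit.py <<'E'
from h import *
from scipy.optimize import minimize
def boxpts(x0,x1,y0,y1,z0,z1): return np.array([[a,b,c] for a in(x0,x1) for b in(y0,y1) for c in(z0,z1)])
PARTS={'box':[boxpts(-.088,.088,-.177,.177,0,.068),boxpts(-.088,.088,-.177,-.165,0,.08),boxpts(-.088,.088,.165,.177,0,.08)],
'sieve':[boxpts(-.076,.076,-.095,.095,0,.04),boxpts(-.076,.076,-.008,.008,.078,.098),boxpts(-.076,-.068,-.008,.008,.04,.098),boxpts(.068,.076,-.008,.008,.04,.098)],
'mat':[boxpts(-.1,.1,-.12,.12,0,.003)]}
def render(c,parts,p,z):
    m=np.zeros((480,640),np.uint8);R=Ro.from_euler('z',p[2]).as_matrix()
    for P in parts:
        q=proj(c,P@R.T+[p[0],p[1],z]);h=cv2.convexHull((q*16).round().astype(np.int32))
        cv2.fillConvexPoly(m,h,255,cv2.LINE_AA,4)
    return m/255.
def fit(views,label,p0,z):
    """views: list of (cam,mask,ignore)"""
    def cost(p):
        s=0
        for c,m,ig in views:
            r=render(c,PARTS[label],p,z);k=~ig
            s+=np.abs(r-m)[k].sum()/m.sum()
        return s
    r=min((minimize(cost,np.array(p0)+[0,0,d],method='Nelder-Mead',options=dict(initial_simplex=np.array(p0)+[0,0,d]+np.array([[0,0,0],[.015,0,0],[0,.015,0],[0,0,.1]]),xatol=1e-4,fatol=1e-4)) for d in(-.1,0,.1)),key=lambda r:r.fun)
    return r.x,r.fun
def mask(n,l):
    r=finder.silhouettes(n,l);return r[0]['mask'] if r else None
E
python3 - <<'E'
from fit import *
M={}
for n in('top','scene'):
    vision.get_image(n)
    for l in('box','sieve','mat'): M[n,l]=mask(n,l)
np.save('m.npy',M,allow_pickle=True)
none=np.zeros((480,640),bool)
for l,p0,z in(('box',(.45,-.2,-.15),0),('sieve',(.45,.2,0),.003),('mat',(.47,.18,-.1),0)):
    for ns in(('top',),('scene',),('top','scene')):
        V=[(cam(n),M[n,l],cv2.dilate((M[n,'sieve']*1).astype(np.uint8),np.ones((5,5)))>0 if l=='mat' else none) for n in ns]
        print(l,ns,*[np.round(a,4) for a in fit(V,l,p0,z)])
E
```

```text
box ('top',) [ 0.4592 -0.1924 -0.1645] 0.0261
box ('scene',) [ 0.4575 -0.1927 -0.1571] 0.0382
box ('top', 'scene') [ 0.4587 -0.1927 -0.16  ] 0.0657
sieve ('top',) [0.4633 0.1912 0.0374] 0.8311
sieve ('scene',) [0.4626 0.1945 0.0338] 0.4309
sieve ('top', 'scene') [0.4624 0.1938 0.0309] 1.27
mat ('top',) [ 0.4626  0.1907 -0.0939] 0.2785
mat ('scene',) [ 0.4612  0.1929 -0.0943] 0.2668
mat ('top', 'scene') [ 0.4618  0.1921 -0.0934] 0.5561
```

>>> step_arm --slide '[[0.025, -0.025, 0], [0.06, -0.06, 0], [0.1, -0.1, 0], [0.14, -0.14, 0], [0.18, -0.18, 0], [0.22, -0.22, 0], [0.26, -0.26, 0], [0.3, -0.3, 0], [0.34, -0.34, 0], [0.36, -0.36, 0]]' --twist '[[0, 0, 2], [0, 0, 4], [0, 0, 7], [0, 0, 10], [0, 0, 13], [0, 0, 16], [0, 0, 19], [0, 0, 21], [0, 0, 23], [0, 0, 24]]' --grip 100

```text
t: 2.35
tool_pos: [0.4518, -0.0983, 0.3031]
tool_rot: [-0.001, 1.0, 0.021, 0.001]
ft_force: [0.1, 0.2, 0.6]
width: 0.999
gripper_force: 0.0
```

```bash
cat >> h.py <<'E'
def to(target,yaw=None):
    s=manip.state();R=rot(s['tool_rot']);d=R.T@(np.array(target)-s['tool_pos'])
    y=np.arctan2(R[1,0],R[0,0]);print('t',s['t'],'pos',np.round(s['tool_pos'],4),'yaw',round(y,4),'slide',d.round(4),'twz',None if yaw is None else round(-np.degrees(yaw-y),2),'tilt',R[:,2].round(3),'F',np.round(s['ft_force'],2),'w',s['width'],s['gripper_force'])
E
python3 -c "
from h import *
to([.4625,.194,.26],.034);print(manip.state()['joint_positions'])"
```

```text
t 2.35 pos [ 0.4518 -0.0983  0.3031] yaw 0.0415 slide [ 0.0228 -0.2915  0.0435] twz 0.43 tilt [ 0.001  0.001 -1.   ] F [0.07 0.17 0.63] w 0.9986269552728702 0.0
[ 1.71743983e-01  3.26479327e-01 -5.47871329e-03  1.94200295e+00
  5.33377207e-04  8.72208443e-01 -1.36304198e+00]
```

>>> step_arm --slide '[[0.003, -0.035, 0], [0.006, -0.08, 0], [0.01, -0.125, 0.01], [0.013, -0.17, 0.02], [0.017, -0.21, 0.03], [0.02, -0.25, 0.04], [0.022, -0.28, 0.043], [0.023, -0.291, 0.043], [0.023, -0.291, 0.043], [0.023, -0.291, 0.043]]' --twist '[[0, 0, 0], [0, 0, 0], [0, 0, 0], [0, 0, 0], [0, 0, 0], [0, 0, 0], [0, 0, 0], [0, 0, 0], [0, 0, 0], [0, 0, 0]]'

```text
t: 3.6
tool_pos: [0.4634, 0.188, 0.26]
tool_rot: [0.0, 1.0, 0.017, 0.0]
ft_force: [0.3, -0.4, 0.5]
width: 1.004
gripper_force: 0.0
```

Run:
```python
from fit import *
s=manip.state();im=vision.get_image('wrist');c=cam('wrist',s)
for l in('sieve','sieve_grip','nut1','knob1'):
    for r in finder.silhouettes('wrist',l)[:6]: print(l,round(r['score'],2),np.round(r['at']),r['mask'].sum())
R=Ro.from_euler('z',.034).as_matrix()
for p in PARTS['sieve'][:2]:
    q=proj(c,p@R.T+[.4625,.194,.003])
    for i in range(8):
        for j in range(i):
            if np.isclose(p[i],p[j]).sum()==2: cv2.line(im,tuple(int(v) for v in q[i]),tuple(int(v) for v in q[j]),(255,0,0),1)
save('w1.png',im);to([.4625,.194,.26],.034)
```

```text
sieve 0.74 [286. 222.] 31060
sieve_grip 0.62 [287. 223.] 30745
nut1 0.82 [240. 257.] 335
nut1 0.71 [276. 180.] 287
nut1 0.64 [233. 195.] 328
nut1 0.4 [585. 209.] 15357
nut1 0.32 [288. 223.] 31186
knob1 0.69 [357. 226.] 1573
knob1 0.62 [382. 166.] 1759
t 3.85 pos [0.4633 0.1889 0.26  ] yaw 0.0355 slide [-0.0006 -0.0051 -0.    ] twz 0.08 tilt [ 0. -0. -1.] F [ 0.11 -0.25 -0.16] w 1.0007868845162509 0.0
```

View pics/w1.png

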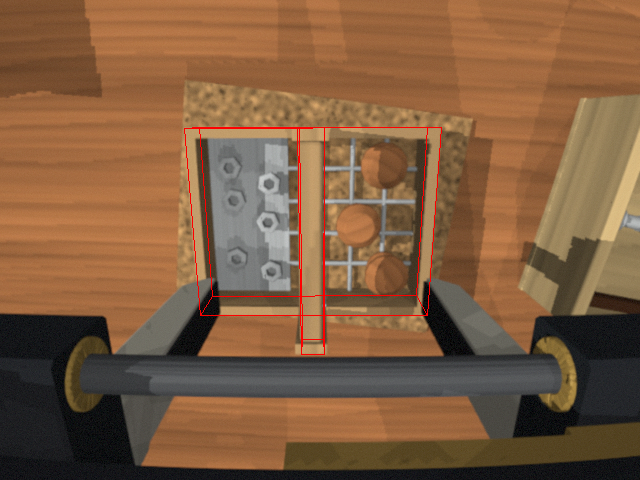

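>>> step_arm --slide '[[0, -0.002, 0.01], [0, -0.003, 0.03], [0, -0.003, 0.05], [0, -0.003, 0.07], [0, -0.003, 0.085], [0, -0.003, 0.097], [0, -0.003, 0.104], [0, -0.003, 0.104], [0, -0.003, 0.104], [0, -0.003, 0.104]]' --twist '[[0, 0, 0], [0, 0, 0], [0, 0, 0], [0, 0, 0], [0, 0, 0], [0, 0, 0], [0, 0, 0], [0, 0, 0], [0, 0, 0], [0, 0, 0]]'

```text
t: 5.1
tool_pos: [0.4633, 0.1929, 0.1563]
tool_rot: [-0.0, 1.0, 0.018, 0.001]
ft_force: [-0.1, -0.3, 0.6]
width: 1.0
gripper_force: 0.0
```

```bash
python3 -c "
from h import *
to([.4625,.194,.156],.034)"
```

```text
t 5.1 pos [0.4633 0.1929 0.1563] yaw 0.0368 slide [-0.0008 -0.0012  0.0003] twz 0.16 tilt [ 0.001  0.001 -1.   ] F [-0.08 -0.29  0.62] w 1.0004081754086536 0.0
```

>>> step_arm --slide '[[0, -0.001, 0], [0, -0.001, 0], [0, -0.001, 0], [0, -0.001, 0], [0, -0.001, 0], [0, -0.001, 0], [0, -0.001, 0], [0, -0.001, 0], [0, -0.001, 0], [0, -0.001, 0]]' --twist '[[0, 0, 0], [0, 0, 0], [0, 0, 0], [0, 0, 0], [0, 0, 0], [0, 0, 0], [0, 0, 0], [0, 0, 0], [0, 0, 0], [0, 0, 0]]' --grip 0 --squeeze 40

```text
t: 6.35
tool_pos: [0.463, 0.1939, 0.1558]
tool_rot: [-0.0, 1.0, 0.018, 0.0]
ft_force: [0.2, 1.6, -0.5]
width: 0.167
gripper_force: 40.0
```

>>> step_arm --slide '[[0, 0, -0.004], [0, 0, -0.011], [0, 0, -0.022], [0, 0, -0.036], [0, 0, -0.052], [0, 0, -0.068], [0, 0, -0.083], [0, 0, -0.095], [0, 0, -0.102], [0, 0, -0.105]]' --twist '[[0, 0, 0], [0, 0, 0], [0, 0, 0], [0, 0, 0], [0, 0, 0], [0, 0, 0], [0, 0, 0], [0, 0, 0], [0, 0, 0], [0, 0, 0]]'

```text
t: 7.6
tool_pos: [0.4629, 0.1937, 0.2612]
tool_rot: [-0.0, 1.0, 0.018, 0.0]
ft_force: [-0.2, -0.0, -6.8]
width: 0.171
gripper_force: 40.0
```

```bash
python3 -c "
from h import *
to([.4585,-.1925,.26],-.16);print(manip.state()['moment'])"
```

```text
t 7.6 pos [0.4629 0.1937 0.2612] yaw 0.037 slide [-0.0187  0.3858  0.0011] twz 11.29 tilt [ 0.  0. -1.] F [-0.16 -0.01 -6.81] w 0.17101369033689073 39.9911230802536
[-0.03545083  0.04355685  0.04334319]
```

>>> step_arm --slide '[[0, 0.004, 0], [-0.001, 0.013, 0], [-0.001, 0.028, 0], [-0.002, 0.048, 0], [-0.004, 0.073, 0], [-0.005, 0.101, 0], [-0.006, 0.129, 0], [-0.008, 0.157, 0], [-0.009, 0.185, 0], [-0.01, 0.213, 0]]' --twist '[[0, 0, 0.3], [0, 0, 1], [0, 0, 2.2], [0, 0, 3.6], [0, 0, 5.2], [0, 0, 6.8], [0, 0, 8.3], [0, 0, 9.7], [0, 0, 10.8], [0, 0, 11.3]]'

```text
t: 8.85
tool_pos: [0.4603, -0.022, 0.2608]
tool_rot: [0.0, 0.997, -0.082, -0.0]
ft_force: [0.3, -0.9, -6.6]
width: 0.168
gripper_force: 40.0
```

>>> step_arm --slide '[[0.004, 0.028, 0], [0.008, 0.056, 0], [0.012, 0.083, 0], [0.016, 0.108, 0], [0.019, 0.129, 0], [0.022, 0.147, 0], [0.024, 0.16, 0], [0.025, 0.167, 0], [0.026, 0.17, 0], [0.026, 0.171, 0]]' --twist '[[0, 0, 0], [0, 0, 0], [0, 0, 0], [0, 0, 0], [0, 0, 0], [0, 0, 0], [0, 0, 0], [0, 0, 0], [0, 0, 0], [0, 0, 0]]'

```text
t: 10.1
tool_pos: [0.4594, -0.1919, 0.2607]
tool_rot: [-0.0, 0.997, -0.08, -0.0]
ft_force: [-0.1, -0.1, -5.6]
width: 0.171
gripper_force: 40.0
```

Run:
```python
from fit import *
to([.4585,-.1925,.26],-.16)
s=manip.state();im=vision.get_image('wrist');c=cam('wrist',s)
R=Ro.from_euler('z',-.16).as_matrix()
def draw(p,T,R,col):
    q=proj(c,p@R.T+T)
    for i in range(8):
        for j in range(i):
            if np.isclose(p[i],p[j]).sum()==2: cv2.line(im,tuple(int(v) for v in q[i]),tuple(int(v) for v in q[j]),col,1)
for p in PARTS['box'][1:]: draw(p,np.array([.4585,-.1925,0]),R,(255,0,0))
draw(boxpts(-.079,.079,-.165,.165,.046,.068),np.array([.4585,-.1925,0]),R,(0,0,255))
RT=rot(s['tool_rot'])@np.diag([1,-1,-1.]);T=s['tool_pos']-[0,0,.065+.088]
for p in PARTS['sieve'][:2]: draw(p,T,RT,(0,255,0))
save('w2.png',im)
# box refit from top + scene, sieve pixels ignored
V=[]
for n in('top','scene'):
    vision.get_image(n);m=mask(n,'box');cc=cam(n)
    print(n,m.sum())
```

```text
t 10.1 pos [ 0.4594 -0.1919  0.2607] yaw -0.1593 slide [-0.0008  0.0008  0.0007] twz 0.04 tilt [-0.     0.001 -1.   ] F [-0.06 -0.06 -5.56] w 0.1710877792068686 39.991246461868286
top 4753
scene 9925
```

View pics/w2.png

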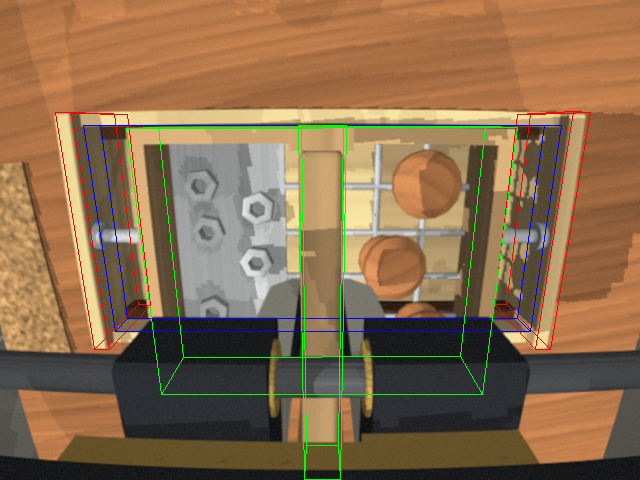

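Run:
```python
from fit import *
s=manip.state();im=vision.get_image('wrist');c=cam('wrist',s)
cr=cv2.resize(im[95:165,100:300],None,fx=4,fy=4,interpolation=cv2.INTER_CUBIC);save('w3.png',cr)
Rb=Ro.from_euler('z',-.16).as_matrix();B=np.array([.4585,-.1925,0])
RT=rot(s['tool_rot'])@np.diag([1,-1,-1.]);T=s['tool_pos']-[0,0,.065+.088]
for y in (.04,.08):
  print('y',y,'rows: wall outer,inner',[proj(c,Rb@[x,y,.068]+B).round(1).tolist() for x in(.088,.079)],'runner inner',proj(c,Rb@[.069,y,.046]+B).round(1))
  print('sieve outer,inner top',[proj(c,RT@[x,y,.04]+T).round(1).tolist() for x in(.076,.068)])
```

```text
y 0.04 rows: wall outer,inner [[[262.7, 108.5]], [[263.2, 122.4]]] runner inner [[267.9 136.7]]
sieve outer,inner top [[[238.3, 126.1]], [[239.1, 143.1]]]
y 0.08 rows: wall outer,inner [[[203.3, 109.2]], [[204.2, 123.0]]] runner inner [[213.6 137.2]]
sieve outer,inner top [[[156.3, 127.4]], [[157.8, 144.2]]]
```

View pics/w3.png

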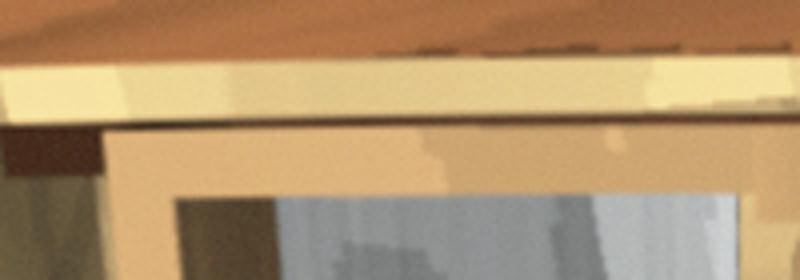

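>>> step_arm --slide '[[0, 0, 0.003], [-0.001, 0.001, 0.008], [-0.001, 0.001, 0.016], [-0.001, 0.001, 0.025], [-0.001, 0.001, 0.034], [-0.001, 0.001, 0.042], [-0.001, 0.001, 0.049], [-0.001, 0.001, 0.054], [-0.001, 0.001, 0.057], [-0.001, 0.001, 0.058]]' --twist '[[0, 0, 0], [0, 0, 0], [0, 0, 0], [0, 0, 0], [0, 0, 0], [0, 0, 0], [0, 0, 0], [0, 0, 0], [0, 0, 0], [0, 0, 0]]'

```text
t: 11.65
tool_pos: [0.4581, -0.1933, 0.2027]
tool_rot: [-0.0, 0.997, -0.08, 0.0]
ft_force: [0.6, 0.8, -6.9]
width: 0.167
gripper_force: 40.0
```

```bash
python3 -c "
from h import *
to([.4585,-.1925,.1985],-.16)"
```

```text
t 11.65 pos [ 0.4581 -0.1933  0.2027] yaw -0.1603 slide [ 0.0002 -0.0008  0.0042] twz -0.01 tilt [ 0.  0. -1.] F [ 0.55  0.83 -6.88] w 0.1670576436970591 39.991185665130615
```

>>> step_arm --slide '[[0, 0, 0.001], [0, 0, 0.002], [0, 0, 0.003], [0, 0, 0.0035], [0, 0, 0.004], [0, 0, 0.004], [0, 0, 0.0045], [0, 0, 0.0045], [0, 0, 0.0045], [0, 0, 0.0045]]' --twist '[[0, 0, 0], [0, 0, 0], [0, 0, 0], [0, 0, 0], [0, 0, 0], [0, 0, 0], [0, 0, 0], [0, 0, 0], [0, 0, 0], [0, 0, 0]]'

```text
t: 12.9
tool_pos: [0.4582, -0.1933, 0.1984]
tool_rot: [0.0, 0.997, -0.08, 0.0]
ft_force: [-0.6, -0.0, -3.1]
width: 0.169
gripper_force: 40.0
```

Run:
```python
from h import *
Rb=Ro.from_euler('z',-.16).as_matrix();B=np.array([.4587,-.1927,0])
ys=np.arange(.085,.17,.0025)
for n in('top','scene'):
    im=cv2.cvtColor(cv2.imread('pics/%s0.png'%n),cv2.COLOR_BGR2GRAY);c=cam(n)
    for s in(1,-1):
        v=[]
        for dx in(-.003,0,.003):
            q=proj(c,[Rb@[dx,s*y,.066]+B for y in ys]).astype(np.float32)
            v.append(cv2.remap(im,q[:,:1],q[:,1:],cv2.INTER_LINEAR).ravel())
        print(n,s,[(round(y*1e3-95,1),int(a)) for y,a in zip(ys,np.mean(v,0))])
im=vision.get_image('wrist');save('w4.png',im)
```

```text
top 1 [(np.float64(-10.0), 151), (np.float64(-7.5), 151), (np.float64(-5.0), 151), (np.float64(-2.5), 150), (np.float64(0.0), 149), (np.float64(2.5), 149), (np.float64(5.0), 149), (np.float64(7.5), 148), (np.float64(10.0), 147), (np.float64(12.5), 148), (np.float64(15.0), 148), (np.float64(17.5), 148), (np.float64(20.0), 142), (np.float64(22.5), 118), (np.float64(25.0), 76), (np.float64(27.5), 48), (np.float64(30.0), 54), (np.float64(32.5), 90), (np.float64(35.0), 127), (np.float64(37.5), 144), (np.float64(40.0), 147), (np.float64(42.5), 146), (np.float64(45.0), 146), (np.float64(47.5), 146), (np.float64(50.0), 145), (np.float64(52.5), 143), (np.float64(55.0), 135), (np.float64(57.5), 123), (np.float64(60.0), 115), (np.float64(62.5), 117), (np.float64(65.0), 123), (np.float64(67.5), 120), (np.float64(70.0), 125), (np.float64(72.5), 147)]
top -1 [(np.float64(-10.0), 191), (np.float64(-7.5), 191), (np.float64(-5.0), 191), (np.float64(-2.5), 191), (np.float64(0.0), 190), (np.float64(2.5), 189), (np.float64(5.0), 189), (np.float64(7.5), 190), (np.float64(10.0), 190), (np.float64(12.5), 1
[... 1598 characters left out ...]
.5), 179), (np.float64(5.0), 179), (np.float64(7.5), 179), (np.float64(10.0), 178), (np.float64(12.5), 176), (np.float64(15.0), 167), (np.float64(17.5), 122), (np.float64(20.0), 47), (np.float64(22.5), 18), (np.float64(25.0), 17), (np.float64(27.5), 18), (np.float64(30.0), 20), (np.float64(32.5), 20), (np.float64(35.0), 21), (np.float64(37.5), 79), (np.float64(40.0), 121), (np.float64(42.5), 134), (np.float64(45.0), 158), (np.float64(47.5), 162), (np.float64(50.0), 161), (np.float64(52.5), 161), (np.float64(55.0), 160), (np.float64(57.5), 159), (np.float64(60.0), 156), (np.float64(62.5), 146), (np.float64(65.0), 141), (np.float64(67.5), 155), (np.float64(70.0), 164), (np.float64(72.5), 153)]
```

View pics/w4.png

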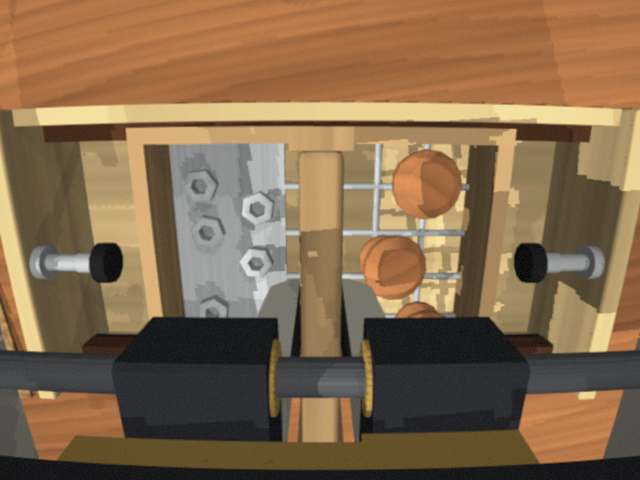

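>>> step_arm --slide '[[0, -0.003, 0.0005], [0, -0.007, 0.0005], [0, -0.011, 0.0005], [0, -0.015, 0.0005], [0, -0.018, 0.0005], [0, -0.02, 0.0005], [0, -0.021, 0.0005], [0, -0.022, 0.0005], [0, -0.022, 0.0005], [0, -0.022, 0.0005]]' --twist '[[0, 0, 0], [0, 0, 0], [0, 0, 0], [0, 0, 0], [0, 0, 0], [0, 0, 0], [0, 0, 0], [0, 0, 0], [0, 0, 0], [0, 0, 0]]'

```text
t: 14.2
tool_pos: [0.4617, -0.1715, 0.1979]
tool_rot: [-0.0, 0.997, -0.08, 0.0]
ft_force: [0.7, -1.6, 0.2]
width: 0.17
gripper_force: 40.0
```

```bash
cat >> h.py <<'E'
def bx():
    s=manip.state();R=Ro.from_euler('z',-.16).as_matrix();d=R.T@(np.array(s['tool_pos'])-[.4587,-.1927,.1528]);print('t',round(s['t'],2),'sieve in box mm',(d*1e3).round(2),'F box',(R.T@s['ft_force']).round(2),'M',np.round(s['moment'],2))
E
python3 -c "
from h import *
bx()"
```

```text
t 14.2 sieve in box mm [-0.37 21.37 45.06] F box [ 0.93 -1.49  0.25] M [-0.2  -0.01  0.01]
```

>>> step_arm --slide '[[0, -0.0005, 0], [0, -0.001, 0], [0, -0.0015, 0], [0, -0.002, 0], [0, -0.0025, 0], [0, -0.003, 0], [0, -0.003, 0], [0, -0.003, 0], [0, -0.003, 0], [0, -0.003, 0]]' --twist '[[0, 0, 0], [0, 0, 0], [0, 0, 0], [0, 0, 0], [0, 0, 0], [0, 0, 0], [0, 0, 0], [0, 0, 0], [0, 0, 0], [0, 0, 0]]'

```text
t: 15.45
tool_pos: [0.4621, -0.1685, 0.1978]
tool_rot: [-0.0, 0.997, -0.08, -0.0]
ft_force: [-1.4, -0.7, 1.7]
width: 0.168
gripper_force: 40.0
```

>>> step_arm --slide '[[0, -0.0005, 0], [0, -0.001, 0], [0, -0.0015, 0], [0, -0.0015, 0], [0, -0.0015, 0], [0, -0.0015, 0], [0, -0.0015, 0], [0, -0.0015, 0], [0, -0.0015, 0], [0, -0.0015, 0]]' --twist '[[0, 0, 0], [0, 0, 0], [0, 0, 0], [0, 0, 0], [0, 0, 0], [0, 0, 0], [0, 0, 0], [0, 0, 0], [0, 0, 0], [0, 0, 0]]'

```text
t: 16.7
tool_pos: [0.4623, -0.1672, 0.1978]
tool_rot: [0.0, 0.997, -0.08, -0.0]
ft_force: [0.2, -3.0, 1.6]
width: 0.172
gripper_force: 40.0
```

```bash
python3 -c "
from h import *
bx()"
```

```text
t 16.7 sieve in box mm [-0.53 25.73 44.96] F box [ 0.65 -2.97  1.59] M [-0.62  0.1   0.02]
```

>>> step_arm --slide '[[0, -0.0003, 0], [0, -0.0006, 0], [0, -0.0008, 0], [0, -0.0008, 0], [0, -0.0008, 0], [0, -0.0008, 0], [0, -0.0008, 0], [0, -0.0008, 0], [0, -0.0008, 0], [0, -0.0008, 0]]' --twist '[[0, 0, 0], [0, 0, 0], [0, 0, 0], [0, 0, 0], [0, 0, 0], [0, 0, 0], [0, 0, 0], [0, 0, 0], [0, 0, 0], [0, 0, 0]]'

```text
t: 17.95
tool_pos: [0.4624, -0.1668, 0.1978]
tool_rot: [0.0, 0.997, -0.08, 0.0]
ft_force: [-1.5, -5.3, 1.4]
width: 0.17
gripper_force: 40.0
```

```bash
python3 -c "
from h import *
bx()"
```

```text
t 17.95 sieve in box mm [-0.5  26.19 44.99] F box [-0.65 -5.47  1.37] M [-1.06  0.16 -0.01]
```

>>> step_arm --slide '[[0, 0.002, 0], [0, 0.008, 0], [0, 0.018, 0], [0, 0.032, 0], [0, 0.04, 0], [0, 0.041, 0], [0, 0.043, 0], [0, 0.045, 0], [0, 0.046, 0], [0, 0.046, 0]]' --twist '[[0, 0, 0], [0, 0, 0], [0, 0, 0], [0, 0, 0], [0, 0, 0], [0, 0, 0], [0, 0, 0], [0, 0, 0], [0, 0, 0], [0, 0, 0]]'

```text
t: 19.2
tool_pos: [0.4552, -0.2114, 0.1978]
tool_rot: [-0.0, 0.997, -0.08, 0.0]
ft_force: [-0.9, 1.4, 2.7]
width: 0.165
gripper_force: 40.0
```

```bash
python3 -c "
from h import *
bx()"
```

```text
t 19.2 sieve in box mm [ -0.47 -19.05  44.96] F box [-1.15  1.2   2.68] M [ 0.38 -0.05 -0.02]
```

>>> step_arm --slide '[[0, 0.0005, 0], [0, 0.001, 0], [0, 0.0015, 0], [0, 0.002, 0], [0, 0.0025, 0], [0, 0.0025, 0], [0, 0.0025, 0], [0, 0.0025, 0], [0, 0.0025, 0], [0, 0.0025, 0]]' --twist '[[0, 0, 0], [0, 0, 0], [0, 0, 0], [0, 0, 0], [0, 0, 0], [0, 0, 0], [0, 0, 0], [0, 0, 0], [0, 0, 0], [0, 0, 0]]'

```text
t: 20.45
tool_pos: [0.4547, -0.2143, 0.1978]
tool_rot: [0.0, 0.997, -0.08, -0.0]
ft_force: [-0.2, 0.1, 1.5]
width: 0.167
gripper_force: 40.0
```

```bash
python3 -c "
from h import *
bx()"
```

```text
t 20.45 sieve in box mm [ -0.55 -21.98  44.98] F box [-0.24  0.03  1.48] M [0.23 0.04 0.01]
```

>>> step_arm --slide '[[0, 0.0005, 0], [0, 0.001, 0], [0, 0.0015, 0], [0, 0.002, 0], [0, 0.002, 0], [0, 0.002, 0], [0, 0.002, 0], [0, 0.002, 0], [0, 0.002, 0], [0, 0.002, 0]]' --twist '[[0, 0, 0], [0, 0, 0], [0, 0, 0], [0, 0, 0], [0, 0, 0], [0, 0, 0], [0, 0, 0], [0, 0, 0], [0, 0, 0], [0, 0, 0]]'

```text
t: 21.7
tool_pos: [0.4544, -0.2162, 0.1978]
tool_rot: [-0.0, 0.997, -0.08, 0.0]
ft_force: [-0.1, 1.2, 2.1]
width: 0.169
gripper_force: 40.0
```

```bash
python3 -c "
from h import *
bx()"
```

```text
t 21.7 sieve in box mm [ -0.54 -23.88  44.97] F box [-0.34  1.21  2.09] M [ 0.32 -0.06 -0.01]
```

>>> step_arm --slide '[[0, 0.0005, 0], [0, 0.001, 0], [0, 0.0015, 0], [0, 0.0015, 0], [0, 0.0015, 0], [0, 0.0015, 0], [0, 0.0015, 0], [0, 0.0015, 0], [0, 0.0015, 0], [0, 0.0015, 0]]' --twist '[[0, 0, 0], [0, 0, 0], [0, 0, 0], [0, 0, 0], [0, 0, 0], [0, 0, 0], [0, 0, 0], [0, 0, 0], [0, 0, 0], [0, 0, 0]]'

```text
t: 22.95
tool_pos: [0.4542, -0.2169, 0.1977]
tool_rot: [-0.001, 0.997, -0.08, -0.0]
ft_force: [0.1, 5.5, 3.0]
width: 0.17
gripper_force: 40.0
```

```bash
python3 -c "
from h import *
bx()"
```

```text
t 22.95 sieve in box mm [ -0.55 -24.58  44.94] F box [-0.74  5.43  2.97] M [ 1.07 -0.12 -0.01]
```

>>> step_arm --slide '[[0, -0.02, 0], [0, -0.032, 0], [0, -0.04, 0], [0, -0.044, 0], [0, -0.04, 0], [0, -0.032, 0], [0, -0.02, 0], [0, -0.006, 0], [0, -0.022, 0], [0, -0.033, 0]]' --twist '[[0, 0, 0], [0, 0, 0], [0, 0, 0], [0, 0, 0], [0, 0, 0], [0, 0, 0], [0, 0, 0], [0, 0, 0], [0, 0, 0], [0, 0, 0]]'

```text
t: 24.2
tool_pos: [0.4593, -0.1857, 0.1978]
tool_rot: [0.0, 0.997, -0.081, 0.0]
ft_force: [-0.5, -1.9, 0.6]
width: 0.172
gripper_force: 40.0
```

>>> step_arm --slide '[[0, -0.008, 0], [0, -0.012, 0], [0, -0.009, 0], [0, -0.001, 0], [0, 0.012, 0], [0, 0.027, 0], [0, 0.009, 0], [0, -0.004, 0], [0, -0.011, 0], [0, -0.013, 0]]' --twist '[[0, 0, 0], [0, 0, 0], [0, 0, 0], [0, 0, 0], [0, 0, 0], [0, 0, 0], [0, 0, 0], [0, 0, 0], [0, 0, 0], [0, 0, 0]]'

```text
t: 25.45
tool_pos: [0.4617, -0.1717, 0.1978]
tool_rot: [0.0, 0.997, -0.079, 0.0]
ft_force: [0.7, -1.8, 2.0]
width: 0.171
gripper_force: 40.0
```

```bash
cat >> h.py <<'E'
def nuts(sv=None):
    s=manip.state();im=vision.get_image('wrist');c=cam('wrist',s)
    R=rot(s['tool_rot'])@np.diag([1,-1,-1.]);T=np.array(s['tool_pos'])-[0,0,.1528]
    for l in('nut1','knob1'):
        for r in finder.silhouettes('wrist',l)[:9]:
            if r['score']>.15 and r['mask'].sum()<4000: print(l,round(r['score'],2),np.round(r['at']),r['mask'].sum(),((back(c,r['at'],T[2]+.012)-T)@R*1e3)[0].round(0)[:2])
    if sv: save(sv,im)
E
python3 -c "
from h import *
bx();nuts('w5.png')"
```

```text
t 25.45 sieve in box mm [-0.43 21.22 45.02] F box [ 0.93 -1.66  2.01] M [-0.32  0.09  0.02]
nut1 0.86 [277. 234.] 723 [15. 26.]
nut1 0.79 [264. 187.] 634 [43. 33.]
nut1 0.46 [352. 199.] 183 [ 35. -17.]
knob1 0.74 [412. 251.] 3363 [  4. -53.]
knob1 0.71 [427. 311.] 515 [-35. -66.]
knob1 0.6 [448. 183.] 3909 [ 45. -72.]
```

View pics/w5.png

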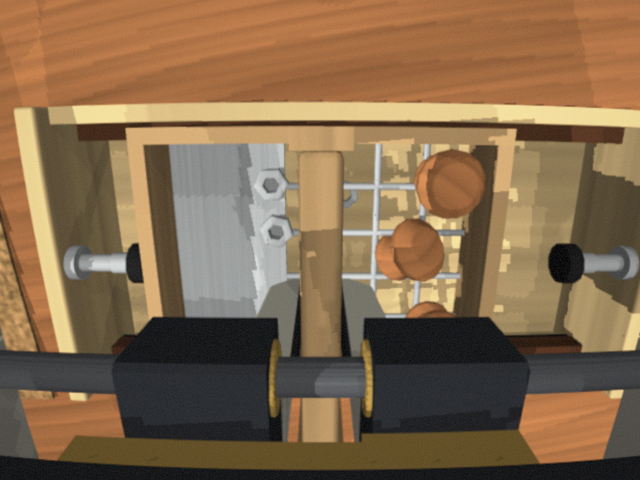

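>>> step_arm --slide '[[0, 0.004, 0], [0, 0.013, 0], [0, 0.025, 0], [0, 0.04, 0], [0, 0.02, 0], [0, 0.007, 0], [0, 0.001, 0], [0, 0.007, 0], [0, 0.021, 0], [0, 0.038, 0]]' --twist '[[0, 0, 0], [0, 0, 0], [0, 0, 0], [0, 0, 0], [0, 0, 0], [0, 0, 0], [0, 0, 0], [0, 0, 0], [0, 0, 0], [0, 0, 0]]'

```text
t: 26.85
tool_pos: [0.4552, -0.211, 0.1978]
tool_rot: [0.0, 0.997, -0.08, 0.0]
ft_force: [0.6, 1.3, 2.6]
width: 0.173
gripper_force: 40.0
```

>>> step_arm --slide '[[0, -0.02, 0], [0, -0.032, 0], [0, -0.036, 0], [0, -0.03, 0], [0, -0.016, 0], [0, 0.001, 0], [0, -0.019, 0], [0, -0.031, 0], [0, -0.036, 0], [0, -0.036, 0]]' --twist '[[0, 0, 0], [0, 0, 0], [0, 0, 0], [0, 0, 0], [0, 0, 0], [0, 0, 0], [0, 0, 0], [0, 0, 0], [0, 0, 0], [0, 0, 0]]'

```text
t: 28.1
tool_pos: [0.4613, -0.174, 0.1978]
tool_rot: [-0.0, 0.997, -0.08, 0.0]
ft_force: [-0.7, -0.4, 2.0]
width: 0.167
gripper_force: 40.0
```

```bash
python3 -c "
from h import *
bx();nuts('w6.png')
vision.get_image('scene')
import h
for n in('scene','top'):
    im=vision.get_image(n);save(n+'6.png',im);c=cam(n)
    R=Ro.from_euler('z',-.16).as_matrix()
    for r in finder.silhouettes(n,'nut1')[:9]: print(n,round(r['score'],2),np.round(r['at']),r['mask'].sum(),((back(c,r['at'],.01)-[.4587,-.1927,0])@R*1e3)[0].round(0)[:2])
"
```

```text
t 28.1 sieve in box mm [-0.43 18.92 45.  ] F box [-0.65 -0.48  2.  ] M [ 0.12  0.   -0.02]
nut1 0.73 [292. 179.] 187 [47. 17.]
nut1 0.6 [292. 262.] 235 [-2. 18.]
knob1 0.7 [409. 252.] 3360 [  4. -52.]
knob1 0.62 [426. 311.] 613 [-35. -65.]
knob1 0.62 [445. 184.] 3877 [ 44. -70.]
scene 0.64 [188. 165.] 1360 [ -18. -184.]
top 0.21 [225. 285.] 9811 [-52. 381.]
```

View pics/w6.png

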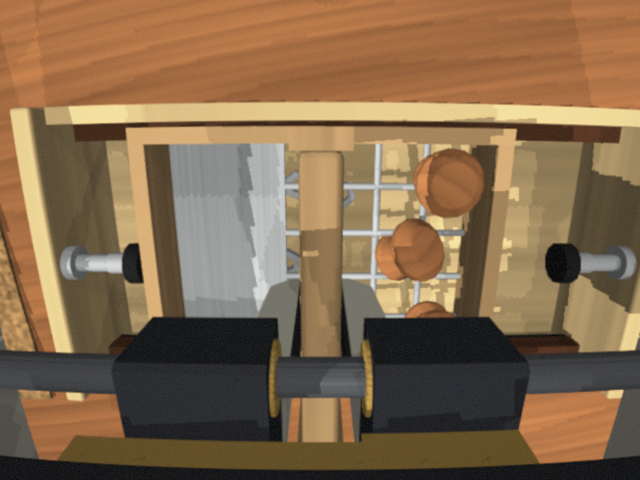

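>>> step_arm --slide '[[0, 0.018, 0], [0, 0.037, 0], [0, 0.017, 0], [0, 0.004, 0], [0, 0.001, 0], [0, 0.018, 0], [0, 0.037, 0], [0, 0.017, 0], [0, 0.018, 0], [0, 0.037, 0]]' --twist '[[0, 0, 0], [0, 0, 0], [0, 0, 0], [0, 0, 0], [0, 0, 0], [0, 0, 0], [0, 0, 0], [0, 0, 0], [0, 0, 0], [0, 0, 0]]'

```text
t: 29.75
tool_pos: [0.4557, -0.2097, 0.1978]
tool_rot: [-0.001, 0.997, -0.078, 0.0]
ft_force: [1.1, 0.6, 2.5]
width: 0.17
gripper_force: 40.0
```

```bash
python3 -c "
from h import *
bx();nuts()
w=vision.get_image('wrist')[120:340,120:520];s=vision.get_image('scene')[110:270,150:360]
a=cv2.resize(w,(600,330));b=cv2.resize(s,(350,267),interpolation=cv2.INTER_CUBIC)
o=np.zeros((600,800,3),np.uint8);o[:330,:600]=a;o[330:597,:350]=b
t=cv2.resize(vision.get_image('top')[235:350,310:500],(440,266),interpolation=cv2.INTER_CUBIC);o[330:596,355:795]=t;save('w7.png',o)
"
```

```text
t 29.75 sieve in box mm [ -0.23 -17.26  44.99] F box [1.01 0.72 2.48] M [ 0.26 -0.04  0.04]
nut1 0.47 [294. 200.] 136 [35. 16.]
knob1 0.93 [409. 252.] 3383 [  4. -52.]
knob1 0.72 [408. 312.] 532 [-35. -53.]
knob1 0.67 [426. 180.] 3872 [ 47. -59.]
```

View pics/w7.png

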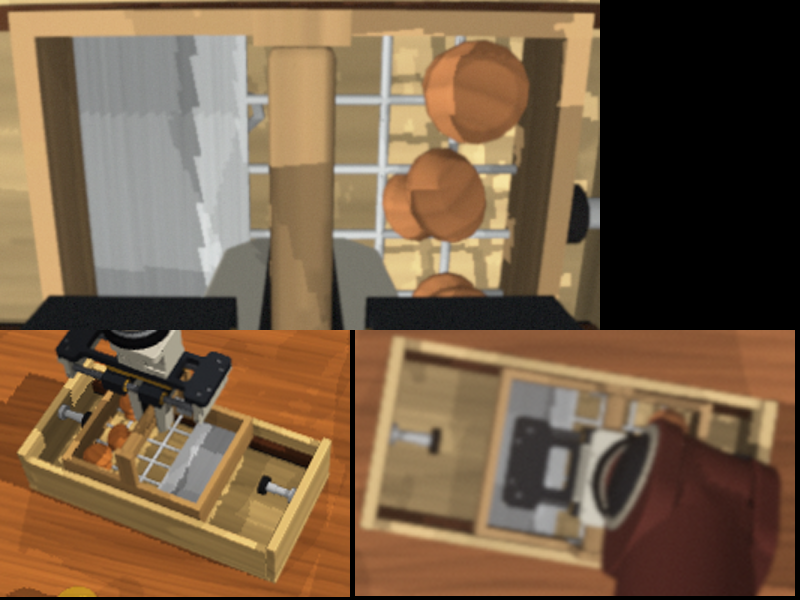

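```bash
python3 -c "
from h import *
save('sR.png',vision.get_image('scene'))"
```

>>> step_arm --slide '[[0, -0.02, 0], [0, -0.032, 0], [0, -0.037, 0], [0, -0.03, 0], [0, -0.016, 0], [0, 0, 0], [0, -0.02, 0], [0, -0.032, 0], [0, -0.037, 0], [0, -0.038, 0]]' --twist '[[0, 0, 0], [0, 0, 0], [0, 0, 0], [0, 0, 0], [0, 0, 0], [0, 0, 0], [0, 0, 0], [0, 0, 0], [0, 0, 0], [0, 0, 0]]'

```text
t: 31.35
tool_pos: [0.4613, -0.1736, 0.1978]
tool_rot: [0.0, 0.997, -0.08, 0.0]
ft_force: [-0.7, -2.0, 2.3]
width: 0.168
gripper_force: 40.0
```

```bash
python3 -c "
from h import *
bx();nuts()
w=vision.get_image('wrist')[130:330,130:500];s=vision.get_image('scene')[110:250,180:350];t=vision.get_image('top')[240:340,315:425]
r=cv2.cvtColor(cv2.imread('pics/sR.png'),cv2.COLOR_BGR2RGB)[110:250,180:350]
f=lambda i:cv2.resize(i,(400,300),interpolation=cv2.INTER_CUBIC)
save('w8.png',np.vstack([np.hstack([f(w),f(s)]),np.hstack([f(t),f(r)])]))
"
```

```text
t 31.35 sieve in box mm [-0.48 19.26 44.98] F box [-0.4 -2.1  2.3] M [-0.27  0.09 -0.01]
nut1 0.68 [349. 197.] 125 [ 37. -16.]
nut1 0.56 [294. 178.] 231 [48. 15.]
nut1 0.5 [293. 261.] 209 [-2. 17.]
nut1 0.32 [445. 180.] 3924 [ 46. -70.]
knob1 0.76 [410. 251.] 3280 [  5. -52.]
knob1 0.7 [448. 182.] 3908 [ 45. -71.]
knob1 0.6 [430. 314.] 569 [-37. -67.]
```

View pics/w8.png

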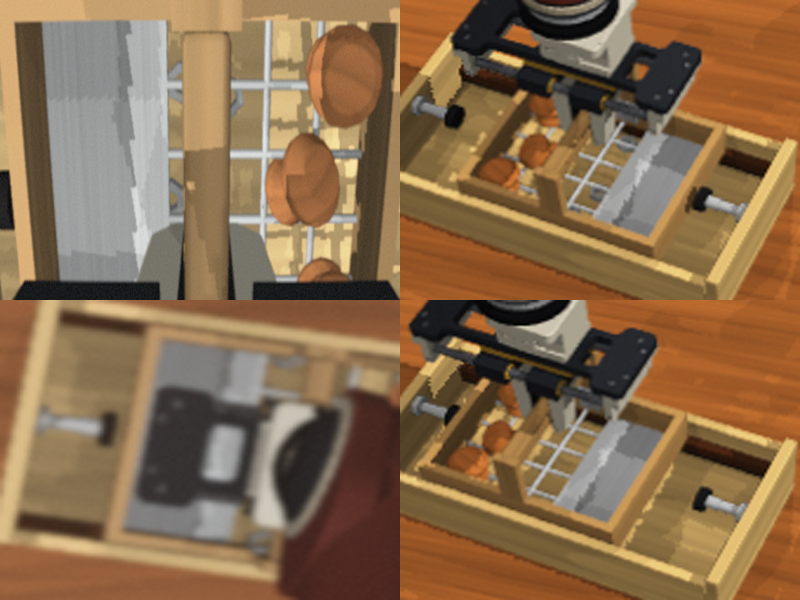

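```bash
cat >> h.py <<'E'
def patch(n='top'):
    s=manip.state();im=vision.get_image(n);c=cam(n);save(n+'_%.0f.png'%(s['t']*100),im)
    R=rot(s['tool_rot'])@np.diag([1,-1,-1.]);T=np.array(s['tool_pos'])-[0,0,.1528]
    xs=np.arange(-70,-30,4);ys=np.arange(44,-12,-4)
    q=proj(c,[R@[x/1e3,y/1e3,.012]+T for x in xs for y in ys]).astype(np.float32)
    g=cv2.remap(im,q[:,:1],q[:,1:],cv2.INTER_LINEAR).reshape(len(xs),len(ys),3).astype(int)
    print(n,'ys',ys)
    for x,r in zip(xs,g): print(x,' '.join('%3d/%3d'%(a[0],a[0]-a[2]) for a in r))
E
python3 -c "
from h import *
patch()"
```

```text
top ys [44 40 36 32 28 24 20 16 12  8  4  0 -4 -8]
-70 139/ 60 137/ 58 137/ 59 135/ 59 138/ 59 143/ 63 141/ 63 138/ 63 139/ 61 129/ 47 116/ 24 102/ 18 118/ 47 131/ 60
-66 110/ 14 118/ 11 119/  8 116/ 12 107/ 13 105/ 16 111/ 33 105/ 43  92/ 32  95/ 16 105/ 16 103/ 18 117/ 45 133/ 62
-62 124/  1 151/  0 160/  0 158/  1 153/  0 148/  4 144/ 31 136/ 54 117/ 40 110/ 15 119/ 27 115/ 38 122/ 49 132/ 62
-58 125/  0 138/  1 162/  0 165/  0 162/ -1 160/  3 151/ 32 144/ 56 130/ 50 120/ 26 121/ 14 122/ 19 129/ 45 130/ 59
-54 128/  1 137/  0 161/ -1 164/ -1 163/ -1 160/  2 153/ 33 143/ 55 138/ 55 142/ 51 136/ 37 137/ 32 140/ 46 133/ 48
-50 129/  0 147/ -1 168/ -1 167/ -1 163/ -1 160/  3 150/ 30 139/ 54 136/ 51 159/ 40 182/ 29 187/ 26 185/ 25 161/ 26
-46 129/  1 155/ -1 175/ -1 168/ -2 163/ -1 161/  3 150/ 30 123/ 46 119/ 33 178/ 22 204/ 20 206/ 19 201/ 19 153/ 18
-42 114/  0 147/ -1 162/ -1 155/ -1 152/  0 150/  1 134/ 18  99/ 32 101/ 16 181/ 18 206/ 18 206/ 18 194/ 19 116/ 13
-38  80/  4  96/  3  97/  2  97/  2  98/  2  95/  3  92/  9  85/ 27 100/ 16 179/ 17 206/ 19 204/ 18 172/ 17  80/ 10
-34  61/  3  65/  5  62/  5  62/  4  64/  4  61/  3  64/  7  79/ 18 105/ 14 182/ 18 205/ 19 191/ 18 125/ 13  52/  7
```

>>> step_arm --slide '[[0, 0.018, 0], [0, 0.037, 0], [0, 0.017, 0], [0, 0.004, 0], [0, 0.001, 0], [0, 0.018, 0], [0, 0.037, 0], [0, 0.017, 0], [0, 0.018, 0], [0, 0.037, 0]]' --twist '[[0, 0, 0], [0, 0, 0], [0, 0, 0], [0, 0, 0], [0, 0, 0], [0, 0, 0], [0, 0, 0], [0, 0, 0], [0, 0, 0], [0, 0, 0]]'

```text
t: 32.95
tool_pos: [0.4559, -0.2087, 0.1978]
tool_rot: [-0.001, 0.997, -0.078, 0.0]
ft_force: [0.5, 2.0, 2.1]
width: 0.172
gripper_force: 40.0
```

```bash
python3 -c "
from h import *
bx();patch()"
```

```text
t 32.95 sieve in box mm [ -0.24 -16.25  44.99] F box [0.2  2.05 2.07] M [ 0.31 -0.09  0.  ]
top ys [44 40 36 32 28 24 20 16 12  8  4  0 -4 -8]
-70 139/ 62 138/ 60 140/ 59 136/ 60 134/ 58 143/ 61 144/ 65 133/ 60 132/ 58 125/ 47 121/ 28 108/ 17 107/ 28 137/ 60
-66 105/ 14 107/ 14 114/ 12 115/ 11 111/ 12 116/ 15 113/ 34 106/ 44 101/ 40 100/ 30 106/ 24 113/ 18 122/ 23 138/ 57
-62 121/  2 143/  0 158/ -1 158/  0 154/ -1 155/  4 143/ 34 131/ 53 134/ 55 136/ 55 133/ 52 140/ 41 147/ 25 145/ 56
-58 128/  2 154/  0 164/ -1 164/ -2 162/ -1 159/  4 148/ 34 136/ 55 142/ 58 145/ 59 145/ 58 145/ 47 151/ 26 146/ 54
-54 134/  1 155/ -1 165/ -1 165/ -1 162/ -1 160/  5 151/ 34 140/ 56 143/ 58 147/ 60 148/ 60 150/ 45 162/ 24 153/ 46
-50 127/  0 146/  0 166/ -1 165/  0 162/ -1 159/  3 149/ 34 140/ 55 141/ 57 138/ 56 139/ 55 153/ 38 183/ 21 191/ 25
-46  92/  1 141/  0 168/ -2 166/ -1 163/  0 161/  4 153/ 34 144/ 54 131/ 52 109/ 41 112/ 33 157/ 23 197/ 19 205/ 18
-42  63/  2 125/  0 156/  0 152/ -1 150/ -1 148/  2 140/ 16 133/ 24 115/ 35  71/ 22  80/ 11 157/ 18 199/ 19 206/ 19
-38  55/  3  76/  2  93/  1  91/  3  93/  2  94/  3  88/  2  88/  6  95/ 28  85/ 33  77/  9 167/ 17 204/ 19 206/ 19
-34  52/  3  55/  3  62/  4  62/  4  62/  3  62/  4  60/  4  62/  5  90/ 30 102/ 32 103/ 13 171/ 18 205/ 19 200/ 19
```

>>> step_arm --slide '[[0, -0.019, 0], [0, -0.037, 0], [0, -0.018, 0], [0, 0, 0], [0, -0.019, 0], [0, -0.037, 0], [0, -0.018, 0], [0, 0, 0], [0, -0.019, 0], [0, -0.037, 0]]' --twist '[[0, 0, 0], [0, 0, 0], [0, 0, 0], [0, 0, 0], [0, 0, 0], [0, 0, 0], [0, 0, 0], [0, 0, 0], [0, 0, 0], [0, 0, 0]]'

```text
t: 34.25
tool_pos: [0.4611, -0.1742, 0.1978]
tool_rot: [0.001, 0.997, -0.081, 0.0]
ft_force: [0.2, -0.8, 2.5]
width: 0.175
gripper_force: 40.0
```

>>> step_arm --slide '[[0, 0.018, 0], [0, 0.036, 0], [0, 0.018, 0], [0, 0.004, 0], [0, 0.018, 0], [0, 0.036, 0], [0, 0.026, 0], [0, 0.018, 0], [0, 0.018, 0], [0, 0.018, 0]]' --twist '[[0, 0, 0], [0, 0, 0], [0, 0, 0], [0, 0, 0], [0, 0, 0], [0, 0, 0], [0, 0, 0], [0, 0, 0], [0, 0, 0], [0, 0, 0]]'

```text
t: 35.5
tool_pos: [0.4586, -0.19, 0.1977]
tool_rot: [-0.001, 0.997, -0.08, -0.0]
ft_force: [0.1, 2.6, 2.6]
width: 0.171
gripper_force: 40.0
```

```bash
python3 -c "
from h import *
bx();nuts()
s=manip.state()
im=vision.get_image('scene');save('s9.png',im);c=cam('scene')
for l in('nut1','knob1'):
  for r in finder.silhouettes('scene',l)[:6]: print(l,round(r['score'],2),np.round(r['at']),r['mask'].sum())
R=rot(s['tool_rot'])@np.diag([1,-1,-1.]);T=np.array(s['tool_pos'])-[0,0,.1528]
print('plate corners',proj(c,[R@[x,y,.006]+T for x in(-.068,.068) for y in(.021,.087)]).round())"
```

```text
t 35.5 sieve in box mm [-0.54  2.62 44.94] F box [-0.32  2.56  2.56] M [ 0.37 -0.01 -0.02]
nut1 0.5 [294. 245.] 166 [ 8. 17.]
knob1 0.75 [413. 250.] 3337 [  5. -54.]
knob1 0.64 [420. 312.] 417 [-35. -60.]
knob1 0.62 [417. 180.] 3827 [ 46. -54.]
nut1 0.62 [268. 190.] 4071
knob1 0.67 [229. 178.] 157
knob1 0.61 [234. 158.] 79
knob1 0.6 [221. 194.] 175
plate corners [[278. 167.]
 [306. 176.]
 [249. 215.]
 [278. 226.]]
```

>>> step_arm --slide '[[0, 0, -0.002], [0, 0, -0.005], [0, 0, -0.009], [0, 0, -0.015], [0, 0, -0.023], [0, 0, -0.033], [0, 0, -0.044], [0, 0, -0.054], [0, 0, -0.062], [0, 0, -0.066]]' --twist '[[0, 0, 0], [0, 0, 0], [0, 0, 0], [0, 0, 0], [0, 0, 0], [0, 0, 0], [0, 0, 0], [0, 0, 0], [0, 0, 0], [0, 0, 0]]'

```text
t: 37.05
tool_pos: [0.4585, -0.191, 0.2644]
tool_rot: [0.0, 0.997, -0.08, 0.0]
ft_force: [0.1, -0.5, -5.4]
width: 0.166
gripper_force: 40.0
```

```bash
python3 -c "
from h import *
to([.462,.192,.26],-.093);nuts()"
```

```text
t 37.05 pos [ 0.4585 -0.191   0.2644] yaw -0.1603 slide [-0.0577 -0.3787  0.0043] twz -3.85 tilt [ 0.001 -0.    -1.   ] F [ 0.06 -0.52 -5.36] w 0.16639992759584685 39.99122679233551
nut1 0.64 [288. 173.] 90 [50. 19.]
nut1 0.57 [297. 217.] 115 [25. 15.]
knob1 0.78 [418. 312.] 397 [-35. -60.]
knob1 0.78 [413. 253.] 3397 [  3. -54.]
knob1 0.56 [414. 180.] 3887 [ 47. -52.]
```

>>> step_arm --slide '[[-0.001, -0.004, 0], [-0.002, -0.013, 0], [-0.004, -0.028, 0], [-0.007, -0.048, 0], [-0.011, -0.073, 0], [-0.015, -0.101, 0], [-0.02, -0.129, 0], [-0.024, -0.157, 0], [-0.028, -0.185, 0], [-0.033, -0.213, 0]]' --twist '[[0, 0, 0], [0, 0, 0], [0, 0, 0], [0, 0, 0], [0, 0, 0], [0, 0, 0], [0, 0, 0], [0, 0, 0], [0, 0, 0], [0, 0, 0]]'

```text
t: 38.45
tool_pos: [0.4595, 0.0268, 0.2639]
tool_rot: [-0.0, 0.997, -0.079, 0.0]
ft_force: [0.3, 0.1, -5.1]
width: 0.17
gripper_force: 40.0
```

>>> step_arm --slide '[[-0.004, -0.028, 0], [-0.009, -0.056, 0], [-0.013, -0.083, 0], [-0.016, -0.107, 0], [-0.019, -0.127, 0], [-0.022, -0.144, 0], [-0.024, -0.156, 0], [-0.025, -0.163, 0], [-0.025, -0.166, 0], [-0.025, -0.166, 0]]' --twist '[[0, 0, 0], [0, 0, 0], [0, 0, 0], [0, 0, 0], [0, 0, 0], [0, 0, 0], [0, 0, 0], [0, 0, 0], [0, 0, 0], [0, 0, 0]]'

```text
t: 39.7
tool_pos: [0.4618, 0.192, 0.2637]
tool_rot: [0.0, 0.997, -0.08, -0.0]
ft_force: [0.1, -0.2, -5.9]
width: 0.168
gripper_force: 40.0
```

```bash
python3 -c "
from h import *
to([.462,.192,.1565]);nuts()"
```

```text
t 39.7 pos [0.4618 0.192  0.2637] yaw -0.1611 slide [ 2.000e-04 -1.000e-04  1.072e-01] twz None tilt [-0. -0. -1.] F [ 0.1  -0.15 -5.93] w 0.16841390865502445 39.991241097450256
knob1 0.97 [412. 253.] 3413 [  3. -54.]
knob1 0.88 [420. 313.] 400 [-36. -61.]
knob1 0.8 [415. 183.] 3774 [ 45. -53.]
```

>>> step_arm --slide '[[0, 0, 0.004], [0, 0, 0.011], [0, 0, 0.022], [0, 0, 0.036], [0, 0, 0.052], [0, 0, 0.068], [0, 0, 0.082], [0, 0, 0.093], [0, 0, 0.1], [0, 0, 0.103]]' --twist '[[0, 0, 0], [0, 0, 0], [0, 0, 0], [0, 0, 0], [0, 0, 0], [0, 0, 0], [0, 0, 0], [0, 0, 0], [0, 0, 0], [0, 0, 0]]'

```text
t: 41.1
tool_pos: [0.4617, 0.1924, 0.1605]
tool_rot: [0.0, 0.997, -0.08, -0.0]
ft_force: [0.2, 0.3, -6.0]
width: 0.169
gripper_force: 40.0
```

>>> step_arm --slide '[[0, 0, 0.001], [0, 0, 0.002], [0, 0, 0.003], [0, 0, 0.0035], [0, 0, 0.004], [0, 0, 0.0045], [0, 0, 0.0045], [0, 0, 0.0045], [0, 0, 0.0045], [0, 0, 0.0045]]' --twist '[[0, 0, 0], [0, 0, 0], [0, 0, 0], [0, 0, 0], [0, 0, 0], [0, 0, 0], [0, 0, 0], [0, 0, 0], [0, 0, 0], [0, 0, 0]]'

```text
t: 42.35
tool_pos: [0.4617, 0.1924, 0.1563]
tool_rot: [-0.0, 0.997, -0.08, 0.0]
ft_force: [-0.5, -0.0, -5.1]
width: 0.168
gripper_force: 40.0
```

```bash
python3 -c "
from h import *
to([.462,.192,.1558])
R=Ro.from_euler('z',-.16).as_matrix()
for n in('scene','top'):
    save(n+'10.png',vision.get_image(n));c=cam(n)
    for r in finder.silhouettes(n,'nut1')[:9]: print(n,round(r['score'],2),np.round(r['at']),r['mask'].sum(),((back(c,r['at'],.01)-[.4587,-.1927,0])@R*1e3)[0].round(0)[:2])"
```

```text
t 42.35 pos [0.4617 0.1924 0.1563] yaw -0.1602 slide [0.0004 0.0004 0.0005] twz None tilt [ 0.  0. -1.] F [-0.54 -0.02 -5.08] w 0.16751869327372773 39.991344809532166
scene 0.62 [265. 198.] 44 [-6. 19.]
scene 0.61 [252. 196.] 14052 [ -0. -11.]
scene 0.5 [263. 217.] 31 [39. 37.]
scene 0.47 [274. 177.] 49 [-67.  12.]
top 0.52 [390. 290.] 14 [-1. 18.]
top 0.52 [385. 270.] 41 [41. 37.]
top 0.47 [395. 276.] 35 [33. 12.]
top 0.42 [376. 297.] 37 [-20.  45.]
```

>>> step_arm --slide '[[0, 0, 0.0003], [0, 0, 0.0006], [0, 0, 0.001], [0, 0, 0.001], [0, 0, 0.001], [0, 0, 0.001], [0, 0, 0.001], [0, 0, 0.001], [0, 0, 0.001], [0, 0, 0.001]]' --twist '[[0, 0, 0], [0, 0, 0], [0, 0, 0], [0, 0, 0], [0, 0, 0], [0, 0, 0], [0, 0, 0], [0, 0, 0], [0, 0, 0], [0, 0, 0]]'

```text
t: 43.8
tool_pos: [0.4617, 0.1924, 0.1558]
tool_rot: [-0.0, 0.997, -0.08, 0.0]
ft_force: [-2.8, -1.3, 6.8]
width: 0.171
gripper_force: 40.0
```

Run:
```python
from h import *
to([.462,.192,.1558])
R=Ro.from_euler('z',-.16).as_matrix()
# rectify box floor (z=.012) from both cameras; low-saturation (grey) blobs = nuts
xs=np.arange(-78,79,1.);ys=np.arange(-160,161,1.)
for n in('top','scene'):
    im=vision.get_image(n);c=cam(n)
    q=proj(c,[R@[x/1e3,y/1e3,.012]+[.4587,-.1927,0] for x in xs for y in ys]).astype(np.float32).reshape(len(xs),len(ys),2)
    g=cv2.remap(im,q[...,0],q[...,1],cv2.INTER_LINEAR)
    hsv=cv2.cvtColor(g,cv2.COLOR_RGB2HSV);m=((hsv[...,1]<70)).astype(np.uint8)
    k,_,st,ce=cv2.connectedComponentsWithStats(m)
    print(n,[(st[i,4],st[i,2:4].tolist(),(xs[int(ce[i][1])],ys[int(ce[i][0])])) for i in range(1,k) if st[i,4]>40])
    for r in finder.silhouettes(n,'nut1')[:12]: print(round(r['score'],2),r['at'],r['mask'].sum(),((back(c,r['at'],.01)-[.4587,-.1927,0])@R*1e3)[0].round(0)[:2])
```

```text
t 43.8 pos [0.4617 0.1924 0.1558] yaw -0.1603 slide [ 0.0004  0.0004 -0.    ] twz None tilt [ 0.  0. -1.] F [-2.8  -1.32  6.75] w 0.17120799591182054 39.99405026435852
top [(np.int32(153), [19, 12], (np.float64(-65.0), np.float64(14.0))), (np.int32(271), [19, 19], (np.float64(-19.0), np.float64(41.0))), (np.int32(314), [21, 19], (np.float64(-2.0), np.float64(17.0))), (np.int32(512), [39, 18], (np.float64(-2.0), np.float64(141.0))), (np.int32(236), [18, 14], (np.float64(-2.0), np.float64(-152.0))), (np.int32(325), [21, 20], (np.float64(31.0), np.float64(3.0))), (np.int32(319), [21, 20], (np.float64(37.0), np.float64(33.0))), (np.int32(149), [19, 11], (np.float64(66.0), np.float64(23.0)))]
0.61 [390.7, 288.3] 16 [ 4. 17.]
0.6 [386.7, 271.2] 3 [40. 32.]
scene [(np.int32(322), [20, 22], (np.float64(-68.0), np.float64(16.0))), (np.int32(320), [17, 25], (np.float64(-33.0), np.float64(-154.0))), (np.int32(755), [46, 25], (np.float64(-34.0), np.float64(126.0))), (np.int32(305), [19, 21], (np.float64(-19.0), np.float64(43.0))), (np.int32(317), [21, 21], (np.float64(-2.0), np.float64(19.0))), (np.int32(315), [20, 21], (np.float64(31.0), np.float64(5.0))), (np.int32(314), [20, 21], (np.float64(37.0), np.float64(35.0)))]
0.62 [251.1, 209.5] 55 [32.  4.]
0.59 [278.6, 198.0] 33 [-19.  46.]
0.4 [273.3, 175.4] 60 [-69.   8.]
```

>>> step_arm --slide '[[0, 0, -0.0005], [0, 0, -0.0005], [0, 0, -0.0005], [0, 0, -0.0005], [0, 0, -0.0005], [0, 0, -0.0005], [0, 0, -0.0005], [0, 0, -0.0005], [0, 0, -0.0005], [0, 0, -0.0005]]' --twist '[[0, 0, 0], [0, 0, 0], [0, 0, 0], [0, 0, 0], [0, 0, 0], [0, 0, 0], [0, 0, 0], [0, 0, 0], [0, 0, 0], [0, 0, 0]]' --grip 100

```text
t: 45.25
tool_pos: [0.4617, 0.1924, 0.1558]
tool_rot: [-0.0, 0.997, -0.08, 0.0]
ft_force: [-0.2, 0.2, 0.1]
width: 1.001
gripper_force: 0.0
```

>>> step_arm --slide '[[0, 0, -0.005], [0, 0, -0.015], [0, 0, -0.03], [0, 0, -0.05], [0, 0, -0.07], [0, 0, -0.09], [0, 0, -0.105], [0, 0, -0.11], [0, 0, -0.11], [0, 0, -0.11]]' --twist '[[0, 0, 0], [0, 0, 0], [0, 0, 0], [0, 0, 0], [0, 0, 0], [0, 0, 0], [0, 0, 0], [0, 0, 0], [0, 0, 0], [0, 0, 0]]'

```text
t: 46.5
tool_pos: [0.4613, 0.1923, 0.2654]
tool_rot: [0.0, 0.997, -0.08, -0.0]
ft_force: [-0.2, -0.8, -0.2]
width: 1.0
gripper_force: 0.0
```

Run:
```python
from fit import *
to([.462,.192,.1558])
s=manip.state();vision.get_image('wrist');c=cam('wrist',s)
R=Ro.from_euler('z',-.16).as_matrix()
for l in('knob1','nut1','sieve'):
    for r in finder.silhouettes('wrist',l)[:5]: print(l,round(r['score'],2),r['at'],r['mask'].sum(),((back(c,r['at'],.02)-[.4617,.1924,0])@R*1e3)[0].round(0))
r=mask('wrist','sieve');q=np.argwhere(r)[:,::-1]
print(q.min(0),q.max(0)); P=proj(c,np.vstack(PARTS['sieve'][:1])@R.T+[.4617,.1924,.003]);print(P.min(0),P.max(0))
```

```text
t 46.5 pos [0.4613 0.1923 0.2654] yaw -0.1602 slide [8.000e-04 1.000e-04 1.096e-01] twz None tilt [-0.001 -0.    -1.   ] F [-0.15 -0.83 -0.25] w 0.9995890069057597 0.0
knob1 0.88 [391.2, 273.5] 1485 [-51. -62.  20.]
knob1 0.87 [381.0, 163.8] 1707 [ 45. -49.  20.]
knob1 0.84 [376.2, 215.3] 1605 [  2. -47.  20.]
knob1 0.21 [598.1, 158.6] 21252 [  52. -235.   20.]
sieve 0.97 [287.0, 218.6] 31687 [-1. 29. 20.]
sieve 0.17 [596.3, 156.2] 21322 [  54. -233.   20.]
[195 125] [446 348]
[194.16145605 125.56310853] [447.83794607 311.30259473]
```

Three knobs are in the sieve, the six nuts are in the box, and the sieve stands centred on the mat, released.

```bash
python3 -c "
from bench import manip
print(manip.finish_job())"
```

```text
the job is handed in; nothing more can be done
None
```

The job is handed in at about 47 s of the 67 s allowed. All six nuts were found on the box floor and the three knobs are in the sieve. The sieve stands released within a few millimetres of the mat's middle, after one light bump of about 4 N on each buffer, but the hand-in returned no verdict.

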